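# Ready the headlamp battery case for the trip

## Task

Ready the headlamp battery case for travel: first slide the thin flat cell across the slab, keeping it down flat, into the slot in the foot of the steel case until it is fully home. Then turn the case's knob so that it points to the mark, and last slide the fork lock fully over the knob. Leave the cam, the carabiners and the ascender where they lie and let go of everything.

Things in the scene. Friction and masses are not known exactly. Their poses are not given: they have to be found in the camera images.
- cell: Loose thin flat cell, 100 (its x) x 60 (y) x 3 mm, about 90 g, too thin to pick up: dark rubbery top (friction about 1), slick underside (0.15), a brass strip across each end; both ends are alike, either may go in first. Lies flat on the slab, left or right of the case, at any yaw. Origin: centre of its underside. A press of 5 to 15 N on its top with the fingertips drags and turns it.
- case: Steel battery case, fixed, 110 (x) x 150 (y) x 30 mm high; origin: centre of its underside. In its -x face (roughly towards the robot) a slot at slab level, centred on y = 0, 65 mm wide, 8 mm high, 50 mm deep; its floor is the slab. Two flared guides, 8 mm high, run from the mouth's corners to 17 mm before the face, 93 mm apart there. Knob and lock are on the flat top.
- case_home (a point): Where the cell's origin lies when the cell is fully home against the end of the slot: the middle of the mouth, at case (-55, 0, 0) mm. The cell then lies along the case's x, half of it (50 mm) inside, half outside. Axes as the case's.
- knob_grip (a point): On the knob's upright axis at case (0, -25, 45) mm, 9 mm below its top. The knob: a black bar 10 mm wide, 34 mm long, sides upright from 36 to 54 mm above the slab, on a disc 36 mm across; a white line on top of one end is its pointer. The mark: a dark line 14 mm long on the case top, beyond the knob on the case's -y side, clear of two dots.
- knob (a joint): Angle of the knob in rad, anticlockwise from above positive. At 0 it is on the mark: bar along the case's y, pointer end to -y. Range -1.5 to 1.5; starts between 0.6 and 1.3, so it must be turned clockwise. Stays where it is left (0.03 N m friction); no click or stop at the mark.
- lock (a joint): Travel of the fork lock in m, towards the case's -y: 0 open (as at the start), 0.040 fully home at its stop, with its two tines either side of the knob bar. About 1.5 N to slide; stays where it is left.
- lock_tab (a point): Middle of the top of the lock's upright tab, 58 mm above the slab; moves with the lock. It starts at case (0, 52, 58) mm and ends at (0, 12, 58) mm. The tab is 24 mm (case x) by 10 mm (case y), and its sides are clear for the top 18 mm; push it from its +y side or pinch it.
- cam: Bystander, loose: orange climbing cam lying flat, 110 mm (x, from -55 to 55) by 52 mm (y), up to 38 mm high; origin under its middle.
- carabiner_a: Bystander, loose: purple carabiner lying flat, 100 mm (x) by 58 mm (y), up to 13 mm high; origin under its middle. It and the cam lie on either side of the way into the slot.
- carabiner_b: Bystander, loose: a like carabiner, lying nearer the robot, ahead of the mouth of the slot.
- ascender: Bystander, loose: silver handled ascender lying flat, 180 mm (x) by 80 mm (y), up to 24 mm high, on the other side of the case from the cell; origin under its middle.
There are look-alikes about, which are no part of the job. There is more than one size of the cell; the one meant has the size given above.

How it is judged:
On the way, in this order (a step that is already met when the one before it is completed fails the run):
1. the cell is fully home in the slot, the lock still open (x of cell in the frame of case_home above -0.005 m and y of cell in the frame of case_home between -0.008 and 0.008 m and angle between the x axis of cell and the x axis of case_home, either way round below 0.15 rad and value of joint lock below 0.006 m), for 0.2 s.
2. the knob points to the mark, the lock still open (value of joint knob between -0.12 and 0.12 rad and value of joint lock below 0.006 m), for 0.2 s.
3. the lock is fully over the knob (value of joint lock above 0.036 m), for 0.2 s.
At the end, for the whole second after the job is handed in: The cell lies still in the slot within 5 mm of fully home (within 8 mm sideways and 0.15 rad of straight), the knob stands within 0.12 rad of the mark, and the lock is within 4 mm of the end of its travel over the knob (x of cell in the frame of case_home above -0.005 m and y of cell in the frame of case_home between -0.008 and 0.008 m and angle between the x axis of cell and the x axis of case_home, either way round below 0.15 rad and linear speed of cell below 0.02 m/s and value of joint knob between -0.12 and 0.12 rad and value of joint lock above 0.036 m); the robot touches nothing.
It fails at once if the cell is lifted off the slab or tipped (more than 12 mm or 0.2 rad) (height (world z) of cell above 0.012 m or angle between cell's own z axis and vertical above 0.2 rad).
It fails at once if a bystander is moved more than 20 mm (distance of any of cam, carabiner_a, carabiner_b, ascender from where it was at the start of the episode above 0.02 m).
It also fails if it takes over 72 s, if anything falls off the work surface, if the arm or the gripper's body presses on something with over 40 N, if the wrist force passes 120 N, or if a joint passes its speed limit or range.

## Robot

A 6-joint arm with a two-finger parallel gripper is mounted at the origin on the work surface. World frame = base frame: x ahead of the robot, y to its left, z up, the work surface at z = 0. Lengths are in m, angles in rad, forces in N, time in s.
With the tool pointing down it reaches from about 0.375 to 0.9 m from the base axis. Payload 3.1 kg.
Tool frame: the origin (TCP) lies at the centre of the arm's flange, where the gripper is bolted on; the fingertips stand 182 mm ahead of it and the grasp point (between the pads) lies 164 mm ahead of it; z points along the fingers, x is the direction in which the jaws open and shut, and the axes are right-handed (so a half turn about z gives the same grasp; the last joint's range is limited). The gripper opens to 87 mm and grips with 3 to 60 N. Pads are 19 mm wide; open, the fingers measure 117 mm over their backs; the gripper's body (75 mm by 190 mm) begins 51 mm behind the grasp point.
Start: joints at [1.06, 0.527, 1.433, -0, 1.181, -0.178], TCP at [0.204, 0.591, 0.405] pointing down, gripper open.
Joint ranges: [-3.08, 3.08], [-0.75, 2.2], [0.22, 2.44], [-1.43, 4.57], [0, 2.65], [-2.85, 2.85]. Speed limits (rad/s): [2.79, 2.79, 3.14, 3.14, 3.14, 3.14].

## Interface

Orientations are given as a unit quaternion [x, y, z, w].
In Python, from rig import status, eyes, robot gives the robot as it stands. The module is installed in compiled form; this text tells all that it offers.
- The arm moves only by the tool step_arm, never from a script. Its argument "steps" is a list of rows, each a list of 7 numbers: the closure, from -1 (fully open) to 1 (shut), so that 0 is half open, then the shift along the tool's x, y, z each as a share of 0.025 m, from -1 to 1, then the turn, a rotation vector about the tool's x, y, z each as a share of 8 degrees, from -1 to 1. In form: [[jaw, dx, dy, dz, rx, ry, rz], ...]. A call has exactly 10 rows; each row shifts and turns the commanded pose from where the row before left it, along the tool's axes as they then stand; what a row does not reach is not made up. A row lasts 1/10 s, in which the tool goes at most 50 mm and 8.59 degrees, less where a joint would pass 70% of its speed; a pose out of reach is approached as far as the arm can. A call with a number of a shift or a turn outside -1 to 1 is refused whole. A call with a gripper value outside its range is refused whole. The fingers move at their own pace and stop on an object; "squeeze" is the grip in N (left out, the last holds). Time passes only in rows, so rows that do not move let the fingers close, or fill a call up. It gives the time, the measured TCP pose, the force and the opening at its end, in the units of the state.
- status.get_obs(): the state, without advancing time (a new reading comes with each control period).
- eyes.camera(name): name is "side" or "top" or "wrist"; returns (picture, depth): 420x560x3 uint8, red, green, blue; 420x560 float32, m along the optical axis (not along the pixel's ray), 0 where there is no reading.
- eyes.camera_info(name): a dict with "K" (3x3 intrinsics, pixels), "k1" (the pictures are not rectified: a ray, as slopes to the right and down, at radius r is drawn at 1 + k1 r^2 times it, then the intrinsics apply), "R" (3x3) and "t" (3): a world point X has camera coordinates R X + t. Camera axes: x right, y down, z forward; pixel columns grow to the right and rows downward; lengths in m; the calibration is good to about 2 mm. A picture is of the moment at which its call begins: read the wrist's pose just before it. camera_info takes no time and is no camera call; for the wrist camera it gives the pose at the moment of the call.
- robot.hand_in(): hands the job in, once; it reports no verdict.
The state is a dict: "time": time; "q": joint angles; "joint_velocities": joint speeds; "joint_torque": joint torques, N m; "position": TCP position; "tool_rot": TCP orientation; "ft_force": force on the tool from outside, world axes, zero at the start; "moment": the same for the moment, N m; "grip_width": finger opening in m.
Only numpy, scipy, OpenCV 4.12 (cv2) and the standard library are available. Lean on these libraries where they do the work, as an engineer would, in place of code of your own. Each camera call takes 0.05 s, during which the arm holds its last target.

## Working session

There is one attempt and no reset: what is moved stays moved. The work goes in short steps, Python scripts to look and compute and a tool call to move; the robot and the scene stay as the last step left them, time stands still between calls to the robot, and variables do not carry over. Pictures are saved under pics/ and viewed, and the job is handed in when it is done.

Besides the shell and the picture viewer there is one more tool, called after "Request:" as name(argument=value, ...), one argument or row to a line, values as JSON. step_arm: Moves the arm, as the interface text tells. Its arguments: {"type":"object","properties":{"steps":{"type":"array"},"squeeze":{"type":"number"}},"required":["steps"]}

```bash
mkdir -p pics; cat > h.py <<'E'
import numpy as np, cv2
from rig import status, eyes, robot
def snap(n,f):
    info=eyes.camera_info(n); p,d=eyes.camera(n); cv2.imwrite('pics/'+f+'.png',p[:,:,::-1]); np.savez('pics/'+f+'.npz',p=p,d=d,K=info['K'],k1=info['k1'],R=info['R'],t=info['t']); return p,d,info
def load(f):
    z=np.load('pics/'+f+'.npz'); return z
def ray(z,u,v):
    K=np.array(z['K']);x=(u-K[0,2])/K[0,0];y=(v-K[1,2])/K[1,1]
    k=float(z['k1']);rd=np.hypot(x,y);r=rd
    for _ in range(30): r=rd/(1+k*r*r)
    s=r/rd if rd>0 else 1
    return np.array([x*s,y*s,1.])
def toplane(z,u,v,h):
    R=np.array(z['R']);t=np.array(z['t']);d=R.T@ray(z,u,v);c=-R.T@t
    return c+d*(h-c[2])/d[2]
def proj(z,X):
    R=np.array(z['R']);t=np.array(z['t']);K=np.array(z['K']);c=R@np.array(X)+t;x,y=c[0]/c[2],c[1]/c[2];s=1+float(z['k1'])*(x*x+y*y)
    return np.array([K[0,0]*x*s+K[0,2],K[1,1]*y*s+K[1,2]])
def depthpt(z,u,v):
    R=np.array(z['R']);t=np.array(z['t']);return R.T@(ray(z,u,v)*z['d'][int(round(v)),int(round(u))]-t)
E
python3 - <<'E'
from h import *
print(status.get_obs())
for n in('top','side','wrist'):
    p,d,i=snap(n,n+'0'); print(n,i['K'],i['k1'],-np.array(i['R']).T@np.array(i['t']))
E
```

```text
{'time': 0.0, 'q': array([ 1.06046995e+00,  5.28429184e-01,  1.43388031e+00, -3.60163741e-05,
        1.18140398e+00, -1.78494053e-01]), 'joint_velocities': array([-1.21965835e-03, -1.67148674e-04,  5.58620610e-05,  4.18564023e-04,
        1.20435468e-04,  6.62186062e-05]), 'joint_torque': array([-9.60267171e-04, -4.40041208e+01, -1.76588649e+01,  6.33636047e-02,
        5.83223195e-02, -1.47440624e-04]), 'position': array([0.20341251, 0.5906101 , 0.40380094]), 'tool_rot': array([ 8.14174886e-01,  5.80618748e-01, -9.51855712e-04,  4.67679020e-04]), 'ft_force': array([ 0.19853781,  0.16955512, -0.17365159]), 'moment': array([-0.02130206, -0.00230993,  0.01093313]), 'grip_width': 0.0870748112900011}
top [[383.65205458   0.         280.00883386]
 [  0.         383.65205458 209.98502921]
 [  0.           0.           1.        ]] -0.09989423062911472 [0.44267074 0.05817703 0.99447294]
side [[385.04841375   0.         277.97636569]
 [  0.         385.04841375 211.67349794]
 [  0.           0.           1.        ]] 0.034488364890595015 [ 0.18198527 -0.73727921  0.70826763]
wrist [[317.29054002   0.         277.15025623]
 [  0.         317.29054002 215.26473809]
 [  0.           0.           1.        ]] -0.05481414802988766 [0.13357457 0.6146565  0.38401388]
```

View pics/top0.png

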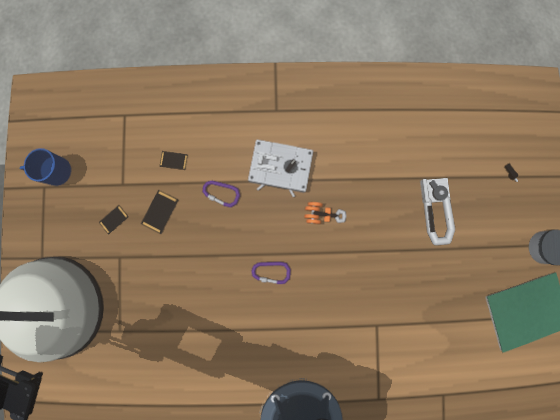

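View pics/side0.png

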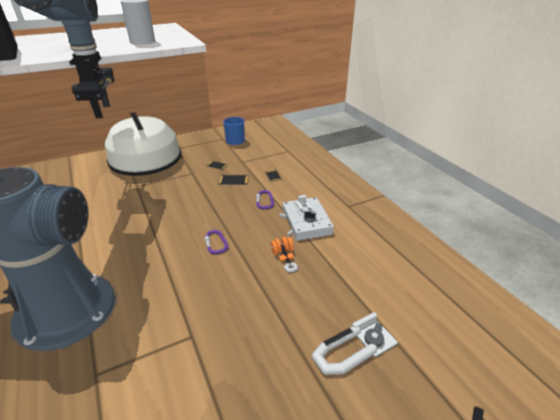

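View pics/wrist0.png

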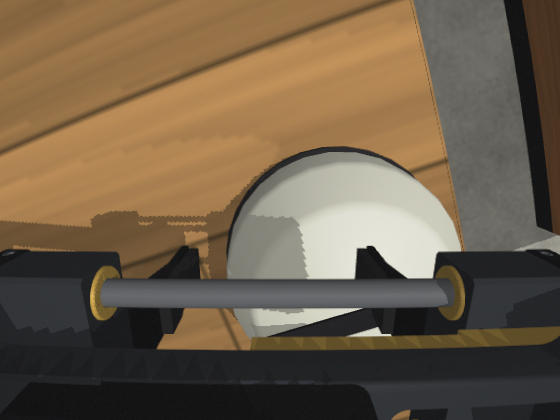

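```bash
python3 - <<'E'
from h import *
z=load('top0');p=z['p'][:,:,::-1]
cv2.imwrite('pics/c1.png',cv2.resize(p[130:240,90:250],None,fx=5,fy=5,interpolation=cv2.INTER_CUBIC))
cv2.imwrite('pics/c2.png',cv2.resize(p[125:235,240:360],None,fx=5,fy=5,interpolation=cv2.INTER_CUBIC))
hsv=cv2.cvtColor(p,cv2.COLOR_BGR2HSV)
# dark cells + brass
m=((p.max(2)<60)).astype(np.uint8)
n,l,s,c=cv2.connectedComponentsWithStats(m)
for i in range(1,n):
    if 60<s[i,4]<4000 and 80<c[i][0]<350 and 100<c[i][1]<260:
        pts=np.argwhere(l==i)[:,::-1].astype(float)
        w=np.array([toplane(z,u,v,0.003)[:2] for u,v in pts]).astype(np.float32)
        (cc,sz,a)=cv2.minAreaRect(w*1000)
        print(c[i],s[i],cc,sz,a)
E
```

```text
[158.40262172 212.56179775] [144 194  31  37 534] (542.3444213867188, 354.978515625) (56.43328857421875, 79.92951202392578) 62.39238357543945
[113.19230769 219.45454545] [102 208  24  24 286] (524.50390625, 476.85302734375) (38.322547912597656, 53.955101013183594) 40.40267562866211
```

View pics/c1.png

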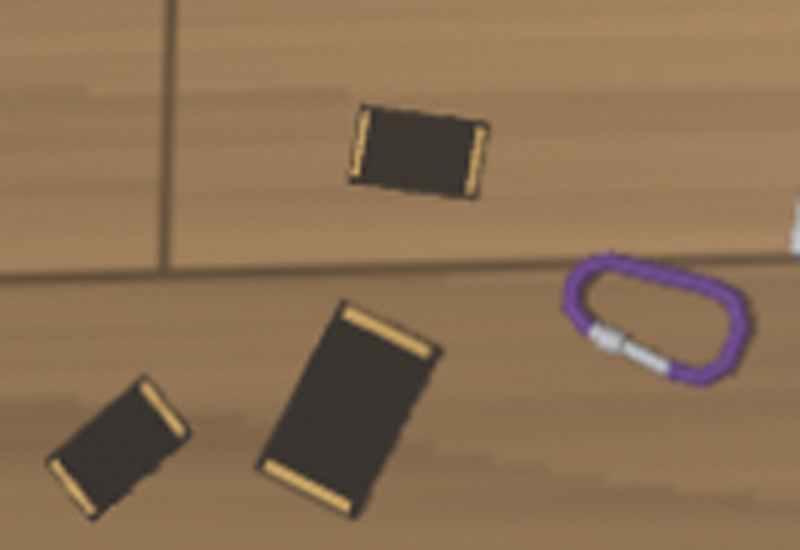

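View pics/c2.png

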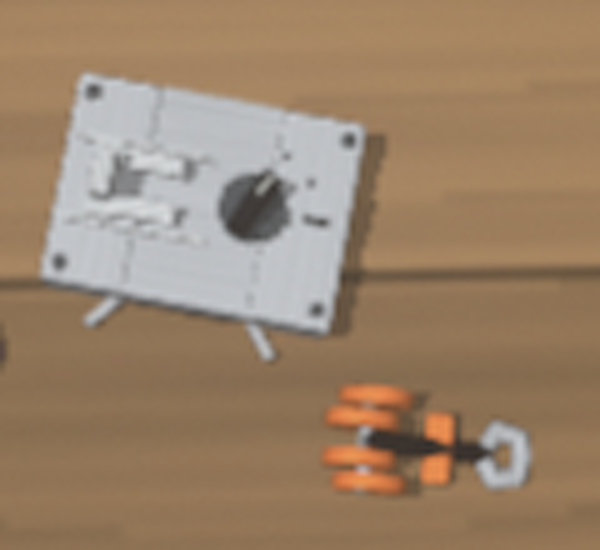

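```bash
python3 - <<'E'
from h import *
z=load('top0')
f=lambda L,o,h:np.array([toplane(z,o[0]+a/5,o[1]+b/5,h) for a,b in L])
# 5x cubic resize: crop pixel c -> orig (c+.5)/5-.5+o
o1=(90-.4,130-.4);o2=(240-.4,125-.4)
c=f([(342,300),(441,348),(354,518),(256,467)],o1,.003);print('cell',c.round(4),c.mean(0))
for i in range(4): print(np.linalg.norm(c[i]-c[(i+1)%4]))
d=(c[0]+c[1]-c[2]-c[3]);print('yaw',np.degrees(np.arctan2(d[1],d[0])))
k=f([(83,73),(364,127),(330,334),(42,280)],o2,.03);print('case',k.round(4),k.mean(0))
for i in range(4): print(np.linalg.norm(k[i]-k[(i+1)%4]))
ex=(k[0]+k[1]-k[2]-k[3]);ey=(k[0]+k[3]-k[1]-k[2])
a1=np.arctan2(ex[1],ex[0]);a2=np.arctan2(-ey[0],ey[1]);print('yaw',np.degrees([a1,a2]))
a=(2*a2+a1)/3;cc=k.mean(0)[:2];Rm=np.array([[np.cos(a),-np.sin(a)],[np.sin(a),np.cos(a)]])
T=lambda x,y:cc+Rm@[x,y]
print('home',T(-55,0)if 0 else T(-.055,0),'knob',T(0,-.025),'tab',T(0,.052))
for nm,X,h in(('home',T(-.055,0),0),('knob',T(0,-.025),.054),('tab',T(0,.052),.058),('mark',T(0,-.055),.03)):print(nm,(proj(z,[*X,h])-o2)*5)
# bystanders contours
p=z['p'][:,:,::-1];hsv=cv2.cvtColor(p,cv2.COLOR_BGR2HSV)
for nm,lo,hi in(('purple',(125,60,40),(160,255,255)),('orange',(3,170,120),(14,255,255))):
    m=cv2.inRange(hsv,lo,hi);m=cv2.dilate(m,np.ones((5,5)));m=cv2.erode(m,np.ones((5,5)))
    n,l,s,ce=cv2.connectedComponentsWithStats(m)
    for i in range(1,n):
        if s[i,4]>40:
            pts=np.argwhere(l==i)[:,::-1]
            w=np.array([toplane(z,u,v,.01)[:2] for u,v in pts]).astype(np.float32)
            print(nm,ce[i],s[i,4],cv2.minAreaRect(w*1000));print(cv2.boxPoints(cv2.minAreaRect(w*1000)).round())
E
```

```text
cell [[0.6003 0.3574 0.003 ]
 [0.5736 0.3048 0.003 ]
 [0.4858 0.3506 0.003 ]
 [0.5136 0.4026 0.003 ]] [0.54331427 0.35383864 0.003     ]
0.05900746812045585
0.09892995576974796
0.058905379302336566
0.09780335082585655
yaw -27.526977913678454
case [[ 0.721   0.0958  0.03  ]
 [ 0.6893 -0.0483  0.03  ]
 [ 0.5819 -0.0271  0.03  ]
 [ 0.6132  0.1187  0.03  ]] [0.65135503 0.03479561 0.03      ]
0.14757863422986345
0.10943898211190478
0.14909015683200652
0.1101980856337285
yaw [-11.5897746  -12.24856993]
home [0.5975627  0.04625795] knob [0.64614487 0.01034455] tab [0.66219215 0.08565381]
home [184.61291897 316.04965593]
knob [254.92722659 201.53109798]
tab [103.12843082 171.58295769]
mark [310.46356042 222.3069679 ]
purple [222.3531746  190.95238095] 252 ((589.454833984375, 190.79547119140625), (97.19419860839844, 54.52220916748047), 62.086700439453125)
[[543. 161.]
 [591. 135.]
 [636. 221.]
 [588. 247.]]
purple [272.06741573 269.86891386] 267 ((378.8974609375, 65.98456573486328), (96.75930786132812, 53.153202056884766), 88.40045928955078)
[[351.  18.]
 [404.  17.]
 [407. 114.]
 [354. 115.]]
```

Request:
step_arm(
  steps=[
    [0.42, -0.4, 1, 0, 0, 0, 0],
    [0.42, -0.4, 1, 0, 0, 0, 0],
    [0.42, -0.4, 1, 0, 0, 0, 0],
    [0.42, -0.4, 1, 0, 0, 0, 0],
    [0.42, -0.4, 1, 0, 0, 0, 0],
    [0.42, -0.4, 1, 0.3, 0, 0, 0],
    [0.42, -0.4, 1, 0.3, 0, 0, 0],
    [0.42, -0.4, 1, 0.3, 0, 0, 0.5],
    [0.42, -0.4, 1, 0.3, 0, 0, 0.5],
    [0.42, 0, 0, 0.3, 0, 0, 0],
  ],
  squeeze=20,
)

```text
time: 1.15
position: [0.3879, 0.4293, 0.3667]
tool_rot: [0.854, 0.521, 0.0, 0.001]
ft_force: [-0.2, -0.5, 0.1]
grip_width: 0.0263
```

```bash
cat >> h.py <<'E'
from scipy.spatial.transform import Rotation as Ro
def to(target,yaw=None):
    """shift to target TCP in tool axes, mm; yaw: desired azimuth deg of tool x"""
    o=status.get_obs();Rt=Ro.from_quat(o['tool_rot']).as_matrix()
    d=Rt.T@(np.array(target)-o['position'])*1000
    az=np.degrees(np.arctan2(Rt[1,0],Rt[0,0]))
    print('t',round(o['time'],2),'pos',o['position'].round(4),'az',az.round(2),'tilt',np.degrees(np.arccos(-Rt[2,2])).round(2),'F',o['ft_force'].round(1),'w',round(o['grip_width'],4))
    print('shift mm',d.round(1),'shares',(d/25).round(2), '' if yaw is None else 'turn shares rz %.2f'%(-((yaw-az+90)%180-90)/8))
E
python3 - <<'E'
from h import *
p,d,i=snap('wrist','w1')
to([.521,.3655,.21],62.5)
E
```

```text
t 1.2 pos [0.3864 0.4299 0.3654] az 62.85 tilt 0.17 F [-0.6 -1.  -1.2] w 0.0257
shift mm [  4.5 149.4 155.2] shares [0.18 5.98 6.21] turn shares rz 0.04
```

View pics/w1.png

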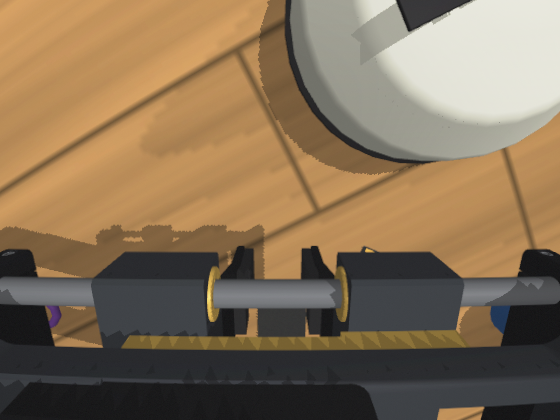

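Request:
step_arm(
  steps=[
    [0.42, 0.03, 1, 0.9, 0, 0, 0],
    [0.42, 0.03, 1, 0.9, 0, 0, 0],
    [0.42, 0.03, 1, 0.9, 0, 0, 0],
    [0.42, 0.03, 1, 0.9, 0, 0, 0],
    [0.42, 0.03, 1, 0.9, 0, 0, 0],
    [0.42, 0.03, 1, 0.9, 0, 0, 0],
    [0.42, 0, 0, 0.6, 0, 0, 0],
    [0.42, 0, 0, 0.2, 0, 0, 0],
    [0.42, 0, 0, 0, 0, 0, 0],
    [0.42, 0, 0, 0, 0, 0, 0],
  ],
)

```text
time: 2.2
position: [0.5204, 0.368, 0.2129]
tool_rot: [0.852, 0.523, 0.0, -0.0]
ft_force: [0.5, -0.4, 0.4]
grip_width: 0.0254
```

```bash
python3 - <<'E'
from h import *
p,d,i=snap('wrist','w2');snap('side','s2')
to([.521,.3655,.185],62.5)
E
```

```text
t 2.3 pos [0.5209 0.3679 0.2135] az 63.07 tilt 0.1 F [0.6 0.5 1.1] w 0.025
shift mm [-2.1  1.2 28.5] shares [-0.08  0.05  1.14] turn shares rz 0.07
```

View pics/w2.png

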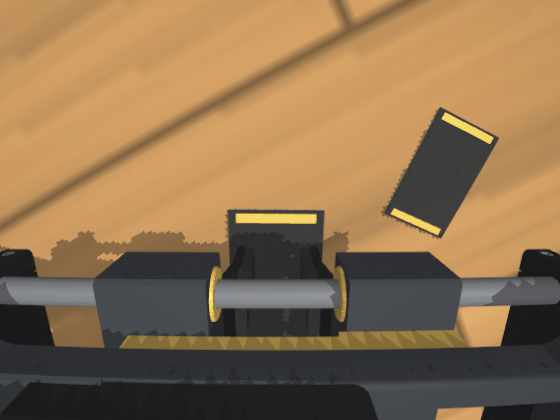

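View pics/s2.png

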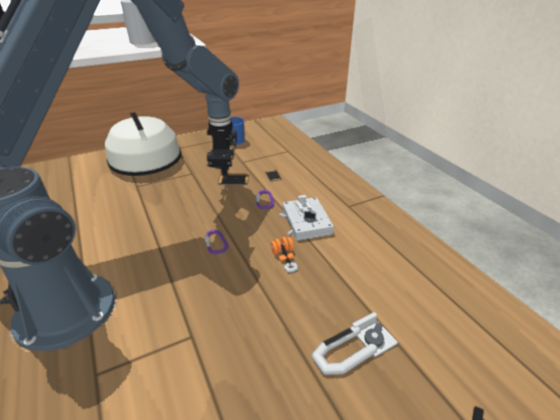

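Request:
step_arm(
  steps=[
    [0.42, -0.05, 0.05, 0.5, 0, 0, 0],
    [0.42, 0, 0, 0.4, 0, 0, 0],
    [0.42, 0, 0, 0.1, 0, 0, 0],
    [0.42, 0, 0, 0.05, 0, 0, 0],
    [0.42, 0, 0, 0.05, 0, 0, 0],
    [0.42, 0, 0, 0.05, 0, 0, 0],
    [0.42, 0, 0, 0, 0, 0, 0],
    [0.42, 0, 0, 0, 0, 0, 0],
    [0.42, 0, 0, 0, 0, 0, 0],
    [0.42, 0, 0, 0, 0, 0, 0],
  ],
)

```text
time: 3.3
position: [0.5221, 0.3654, 0.1856]
tool_rot: [0.853, 0.522, 0.0, 0.0]
ft_force: [-2.4, -1.5, 11.9]
grip_width: 0.0248
```

Request:
step_arm(
  steps=[
    [0.42, -0.3, -0.07, 0, 0, 0, 0],
    [0.42, -0.5, -0.11, 0, 0, 0, 0],
    [0.42, -0.6, -0.14, 0, 0, 0, 0],
    [0.42, -0.6, -0.14, 0, 0, 0, 0],
    [0.42, -0.6, -0.14, 0, 0, 0, 0],
    [0.42, -0.6, -0.14, 0, 0, 0, 0],
    [0.42, -0.6, -0.14, 0, 0, 0, 0],
    [0.42, -0.5, -0.12, 0, 0, 0, 0],
    [0.42, 0, 0, 0, 0, 0, 0],
    [0.42, 0, 0, 0, 0, 0, 0],
  ],
)

```text
time: 4.3
position: [0.4518, 0.2805, 0.1855]
tool_rot: [0.853, 0.523, 0.001, 0.001]
ft_force: [0.5, -4.1, 15.5]
grip_width: 0.0252
```

```bash
cat >> h.py <<'E'
E
python3 - <<'E'
from h import *
snap('side','s3');snap('wrist','w3');snap('top','t3')
to([.4505,.0775,.185],78)
E
```

```text
t 4.45 pos [0.4518 0.2805 0.1855] az 63.03 tilt 0.19 F [-0.2 -4.4 16.7] w 0.0251
shift mm [-181.5   90.9    0.5] shares [-7.26  3.64  0.02] turn shares rz -1.87
```

View pics/t3.png

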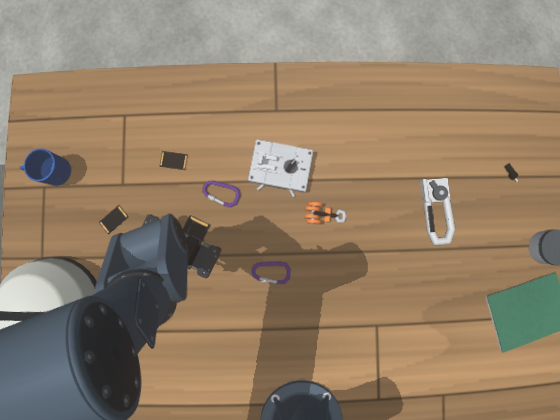

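View pics/w3.png

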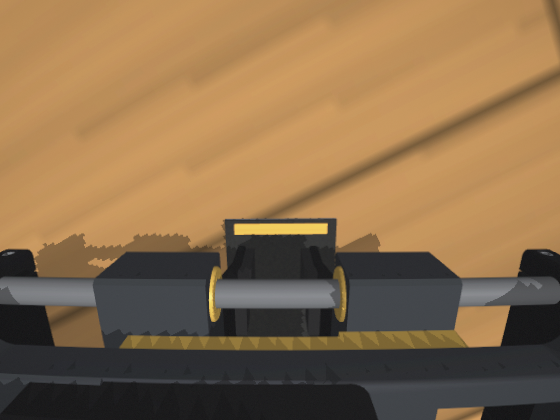

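Request:
step_arm(
  steps=[
    [0.42, 0, 0, -0.02, 0, 0, -0.35],
    [0.42, 0, 0, 0, 0, 0, -0.6],
    [0.42, 0, 0, 0, 0, 0, -0.6],
    [0.42, 0, 0, 0, 0, 0, -0.32],
    [0.42, -0.4, 0.08, 0, 0, 0, 0],
    [0.42, -0.6, 0.12, 0, 0, 0, 0],
    [0.42, -0.7, 0.15, 0, 0, 0, 0],
    [0.42, -0.7, 0.15, 0, 0, 0, 0],
    [0.42, -0.6, 0.12, 0, 0, 0, 0],
    [0.42, -0.4, 0.08, 0, 0, 0, 0],
  ],
)

```text
time: 5.45
position: [0.4515, 0.1938, 0.1856]
tool_rot: [0.778, 0.629, 0.003, 0.001]
ft_force: [-0.3, 3.3, 12.3]
grip_width: 0.0252
```

```bash
python3 - <<'E'
from h import *
snap('side','s4');snap('wrist','w4');snap('top','t4')
to([.4505,.0775,.185],78)
E
```

```text
t 5.6 pos [0.4515 0.1933 0.1856] az 77.89 tilt 0.26 F [ 0.2 -2.6 13.2] w 0.0251
shift mm [-113.5   23.3    0.5] shares [-4.54  0.93  0.02] turn shares rz -0.01
```

View pics/t4.png

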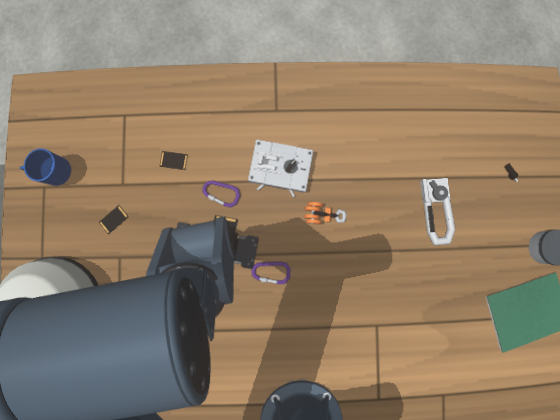

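View pics/w4.png

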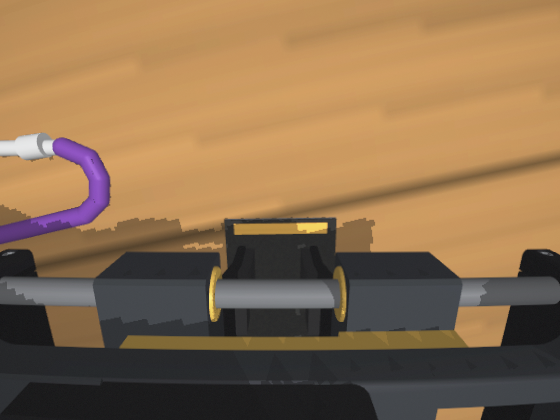

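```bash
python3 - <<'E'
from h import *
z=load('w4')
for u,v in((0,245),(60,232),(90,220),(108,190)): print(toplane(z,u,v,.007).round(4))
for u,v in((225,219),(336,219)): print('cell',toplane(z,u,v,.003).round(4))
z=load('t4')
hsv=cv2.cvtColor(z['p'][:,:,::-1].copy(),cv2.COLOR_BGR2HSV);m=cv2.inRange(hsv,(125,60,40),(160,255,255))
w=np.array([toplane(z,u,v,.007) for v,u in np.argwhere(m)])
b=w[w[:,0]<.47];a=w[w[:,0]>.5]
print('b',b.min(0),b.max(0),'a',a.min(0),a.max(0),a[a[:,0].argmin()])
for nm,P in (('carab_a',(222,190)),):pass
p=z['p'];
o=cv2.inRange(hsv,(2,150,100),(16,255,255));w=np.array([toplane(z,u,v,.03) for v,u in np.argwhere(o) if 290<u<360 and 190<v<235]);print('cam',w.min(0),w.max(0))
E
```

```text
[0.4078 0.0443 0.007 ]
[0.408  0.0824 0.007 ]
[0.4051 0.1015 0.007 ]
[0.3919 0.1169 0.007 ]
cell [0.4207 0.1713 0.003 ]
cell [0.4332 0.2293 0.003 ]
b [0.35112865 0.0173241  0.007     ] [0.40604465 0.11458571 0.007     ] a [0.5517884 0.1440881 0.007    ] [0.61885601 0.23778888 0.007     ] [0.5517884  0.16532161 0.007     ]
cam [ 0.50064567 -0.08761439  0.03      ] [ 0.55460824 -0.02339208  0.03      ]
```

Request:
step_arm(
  steps=[
    [0.42, -0.3, 0.15, 0, 0, 0, 0],
    [0.42, -0.6, 0.2, 0, 0, 0, 0],
    [0.42, -0.7, 0.2, 0, 0, 0, 0],
    [0.42, -0.7, 0.15, 0, 0, 0, 0],
    [0.42, -0.7, 0.15, 0, 0, 0, 0],
    [0.42, -0.7, 0.15, 0, 0, 0, 0],
    [0.42, -0.5, 0.1, 0, 0, 0, 0],
    [0.42, -0.33, 0.05, 0, 0, 0, 0],
    [0.42, 0, 0, 0, 0, 0, 0],
    [0.42, 0, 0, 0, 0, 0, 0],
  ],
)

```text
time: 6.6
position: [0.4559, 0.0765, 0.1856]
tool_rot: [0.778, 0.629, 0.002, 0.002]
ft_force: [-0.8, -4.0, 14.3]
grip_width: 0.0251
```

```bash
python3 - <<'E'
from h import *
snap('side','s5');snap('wrist','w5');snap('top','t5')
to([.5732,.0515,.185],78)
z=load('t5');cv2.imwrite('pics/t5c.png',cv2.resize(z['p'][130:300,190:360,::-1],None,fx=3.5,fy=3.5,interpolation=cv2.INTER_CUBIC))
z=load('s5');cv2.imwrite('pics/s5c.png',cv2.resize(z['p'][140:290,180:360,::-1],None,fx=4,fy=4,interpolation=cv2.INTER_CUBIC))
E
```

```text
t 6.75 pos [0.4559 0.0768 0.1855] az 77.93 tilt 0.29 F [-0.5 -3.  16. ] w 0.0251
shift mm [ -0.2 120.    1.2] shares [-0.01  4.8   0.05] turn shares rz -0.01
```

View pics/t5c.png

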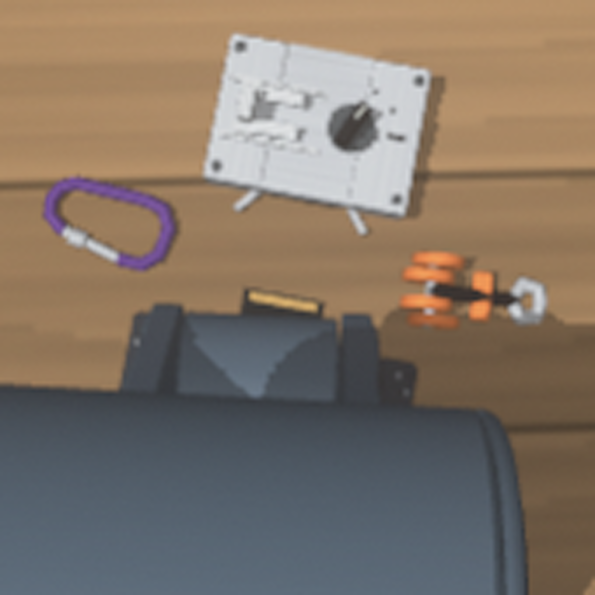

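View pics/s5c.png

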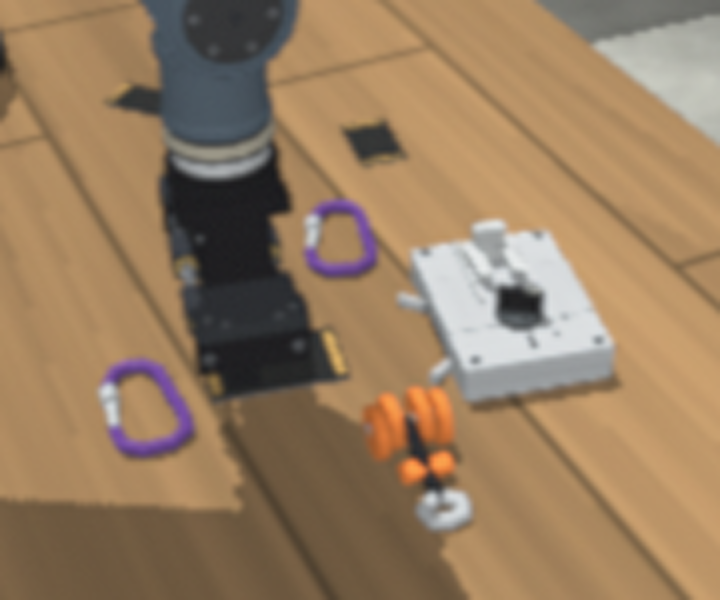

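View pics/w5.png

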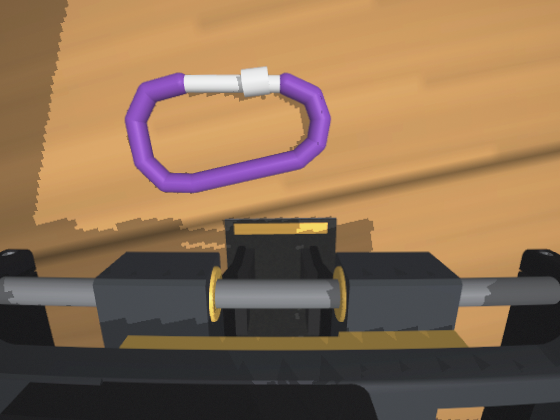

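```bash
python3 - <<'E'
from h import *
z=load('t5');f=lambda a,b,h:toplane(z,(a+.5)/3.5-.5+190,(b+.5)/3.5-.5+130,h)
c=np.radians(-12);ex=np.array([np.cos(c),np.sin(c)]);ey=np.array([-np.sin(c),np.cos(c)]);H=np.array([.5976,.0463])
for nm,a,b,h in(('cell fl',245,289,.003),('cell fr',324,301,.003),('tipL',237,208,.008),('tipR',362,233,.008),('rootL',258,190,.008),('rootR',349,209,.008)):
    w=f(a,b,h)[:2]-H;print(nm,(w@ex*1000).round(1),(w@ey*1000).round(1))
E
```

```text
cell fl -71.5 31.2
cell fr -69.5 -28.0
tipL -13.7 48.1
tipR -15.0 -46.5
rootL 2.5 35.3
rootR 0.9 -33.7
```

Request:
step_arm(
  steps=[
    [0.42, -0.02, 0.3, -0.01, 0, 0, 0],
    [0.42, 0, 0.5, 0, 0, 0, 0],
    [0.42, 0, 0.6, 0, 0, 0, 0],
    [0.42, 0, 0.6, 0, 0, 0, 0],
    [0.42, 0, 0.5, 0, 0, 0, 0],
    [0.42, 0, 0.4, 0, 0, 0, 0],
    [0.42, 0, 0.4, 0, 0, 0, 0],
    [0.42, 0, 0.4, 0, 0, 0, 0],
    [0.42, 0, 0.4, 0, 0, 0, 0],
    [0.42, 0, 0.2, 0, 0, 0, 0],
  ],
)

```text
time: 7.75
position: [0.5603, 0.0543, 0.1856]
tool_rot: [0.777, 0.629, 0.0, 0.0]
ft_force: [-3.6, 1.5, 12.4]
grip_width: 0.0251
```

```bash
python3 - <<'E'
from h import *
snap('wrist','w6');snap('side','s6')
to([.5732,.0515,.185],78)
z=load('s6');cv2.imwrite('pics/s6c.png',cv2.resize(z['p'][140:290,180:360,::-1],None,fx=4,fy=4,interpolation=cv2.INTER_CUBIC))
E
```

```text
t 7.85 pos [0.5608 0.0542 0.1856] az 77.94 tilt 0.17 F [-1.  -0.1  9.5] w 0.0252
shift mm [-0.  12.7  0.7] shares [-0.    0.51  0.03] turn shares rz -0.01
```

View pics/s6c.png

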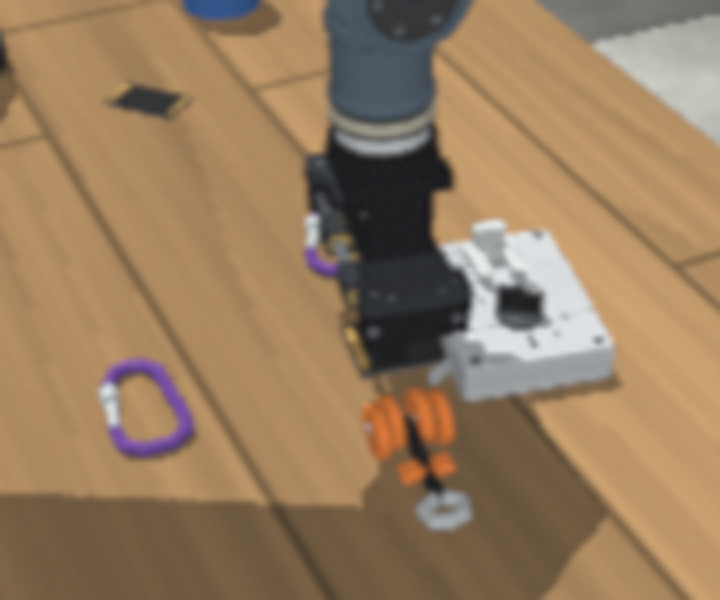

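View pics/w6.png

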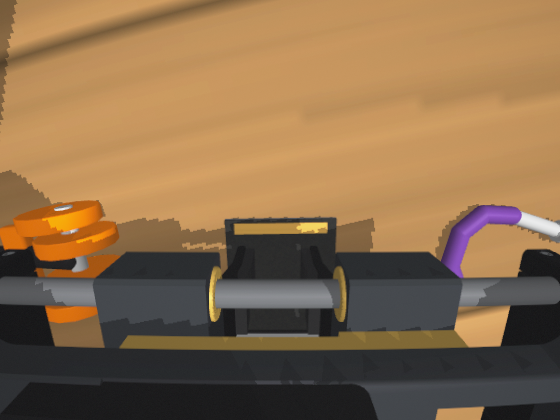

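Request:
step_arm(
  steps=[
    [0.42, 0, 0.12, 0.01, 0, 0, 0],
    [0.42, 0, 0.12, 0, 0, 0, 0],
    [0.42, 0, 0.12, 0, 0, 0, 0],
    [0.42, 0, 0.12, 0, 0, 0, 0],
    [0.42, 0, 0.08, 0, 0, 0, 0],
    [0.42, 0, 0.08, 0, 0, 0, 0],
    [0.42, 0, 0.04, 0, 0, 0, 0],
    [0.42, 0, 0, 0, 0, 0, 0],
    [0.42, 0, 0, 0, 0, 0, 0],
    [0.42, 0, 0, 0, 0, 0, 0],
  ],
)

```text
time: 8.85
position: [0.5756, 0.0511, 0.1856]
tool_rot: [0.777, 0.629, -0.001, -0.001]
ft_force: [-3.7, 1.0, 13.3]
grip_width: 0.025
```

```bash
python3 - <<'E'
from h import *
snap('wrist','w7')
to([.5732,.0515,.185],78)
z=load('w7')
c=np.radians(-12);ex=np.array([np.cos(c),np.sin(c)]);ey=np.array([-np.sin(c),np.cos(c)]);H=np.array([.5976,.0463])
for u,v in((225,219),(336,219)):
    w=toplane(z,u,v,.003)[:2]-H;print((w@ex*1000).round(1),(w@ey*1000).round(1))
E
```

```text
t 8.9 pos [0.5756 0.0511 0.1856] az 77.95 tilt 0.11 F [-4.4  1.4 13.3] w 0.0256
shift mm [-0.2 -2.4  0.6] shares [-0.01 -0.1   0.02] turn shares rz -0.01
-49.3 -27.6
-49.3 31.9
```

View pics/w7.png

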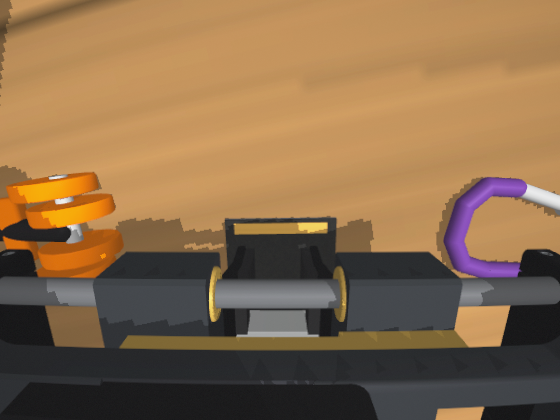

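Request:
step_arm(
  steps=[
    [0.42, 0, 0.08, 0, 0, 0, 0],
    [0.42, 0, 0.08, 0, 0, 0, 0],
    [0.42, 0, 0.08, 0, 0, 0, 0],
    [0.42, 0, 0, 0, 0, 0, 0],
    [0.42, 0, 0, 0, 0, 0, 0],
    [0.42, 0, 0, 0, 0, 0, 0],
    [0.42, 0, 0, 0, 0, 0, 0],
    [0.42, 0, 0, 0, 0, 0, 0],
    [0.42, 0, 0, 0, 0, 0, 0],
    [0.42, 0, 0, 0, 0, 0, 0],
  ],
)

```text
time: 9.9
position: [0.5779, 0.0508, 0.1855]
tool_rot: [0.777, 0.629, -0.005, -0.005]
ft_force: [-11.6, 3.7, 22.0]
grip_width: 0.025
```

```bash
python3 - <<'E'
from h import *
snap('wrist','w8')
to([.5732,.0515,.185],78)
a=load('w7')['p'];b=load('w8')['p']
print(a[205:232,280].sum(1));print(b[205:232,280].sum(1))
E
```

```text
t 9.95 pos [0.5779 0.0508 0.1855] az 77.95 tilt 0.79 F [-12.7   2.7  21. ] w 0.0253
shift mm [-0.3 -4.8  0.6] shares [-0.01 -0.19  0.02] turn shares rz -0.01
[423 422 422 424 425 427 429 429 431 431 431 438 411 283 171 168 129 192
 322 395 395 395 391 389 387 389 391]
[422 423 421 425 425 425 427 432 430 431 432 436 404 242 156 170 150 235
 372 392 395 395 392 389 385 389 395]
```

Request:
step_arm(
  steps=[
    [0.42, 0, -0.1, -0.2, 0, 0, 0],
    [0.42, 0, 0, -0.6, 0, 0, 0],
    [0.42, 0, 0, -1, 0, 0, 0],
    [0.42, 0, 0, -1, 0, 0, 0],
    [0.42, 0, 0, -1, 0, 0, 0],
    [0.42, 0, 0, -1, 0, 0, 0],
    [0.42, 0, 0.5, -0.6, 0, 0, 0],
    [0.42, -0.4, 1, 0, 0, 0, 0],
    [0.42, -0.4, 1, 0, 0, 0, 0],
    [0.42, -0.2, 1, 0, 0, 0, 0],
  ],
)

```text
time: 10.95
position: [0.6612, 0.0064, 0.3203]
tool_rot: [0.778, 0.629, 0.001, 0.001]
ft_force: [-0.2, 0.1, 0.1]
grip_width: 0.0257
```

Request:
step_arm(
  steps=[
    [0.42, 0, 1, 0, 0, 0, 0],
    [0.42, 0, 1, 0, 0, 0, 0],
    [0.42, 0, 0.6, 0, 0, 0, 0],
    [0.42, 0, 0, 0, 0, 0, 0],
    [0.42, 0, 0, 0, 0, 0, 0],
    [0.42, 0, 0, 0, 0, 0, 0],
    [0.42, 0, 0, 0, 0, 0, 0],
    [0.42, 0, 0, 0, 0, 0, 0],
    [0.42, 0, 0, 0, 0, 0, 0],
    [0.42, 0, 0, 0, 0, 0, 0],
  ],
)

```text
time: 11.95
position: [0.7235, -0.006, 0.3191]
tool_rot: [0.777, 0.629, -0.0, 0.0]
ft_force: [0.2, -1.1, 0.0]
grip_width: 0.0249
```

```bash
python3 - <<'E'
from h import *
snap('wrist','w9');snap('side','s9')
to([.646,.0103,.25],56);print(status.get_obs()['q'].round(3))
z=load('s9');cv2.imwrite('pics/s9c.png',cv2.resize(z['p'][140:290,180:360,::-1],None,fx=4,fy=4,interpolation=cv2.INTER_CUBIC))
E
```

```text
t 12.05 pos [ 0.7236 -0.0061  0.3191] az 77.95 tilt 0.0 F [ 0.1 -0.3  0.4] w 0.025
shift mm [ -0.2 -79.3  69.1] shares [-0.01 -3.17  2.76] turn shares rz 2.74
[-0.162  0.752  1.23  -0.     1.159 -1.523]
```

View pics/w9.png

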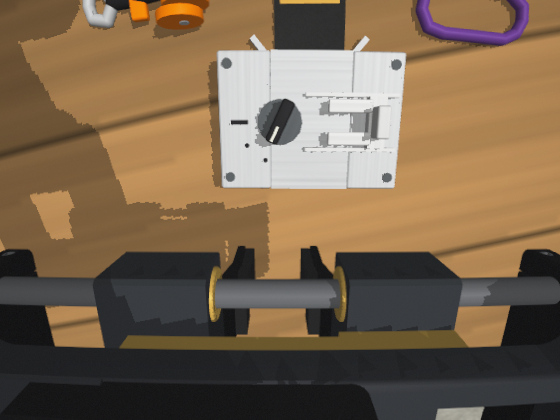

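View pics/s9c.png

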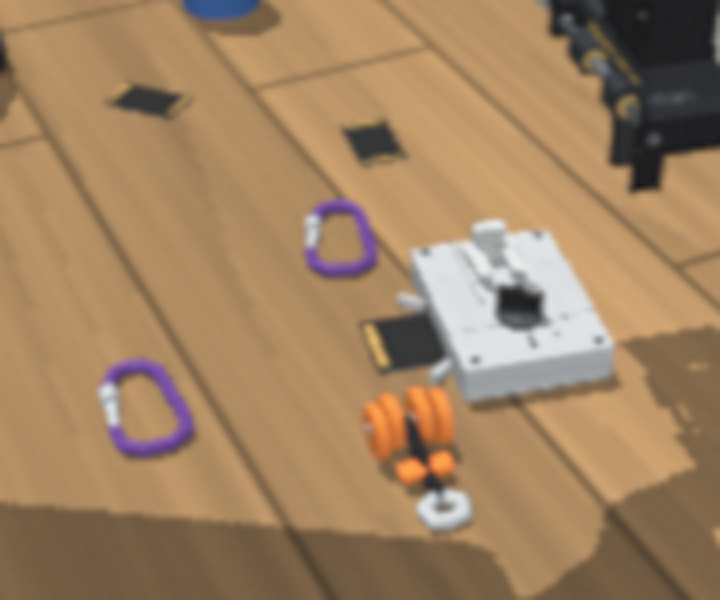

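```bash
python3 - <<'E'
from h import *
z=load('w9');p=z['p'][:,:,::-1].copy()
cv2.imwrite('pics/w9c.png',cv2.resize(p[0:200,205:415],None,fx=3.8,fy=3,interpolation=cv2.INTER_CUBIC) if 0 else cv2.resize(p[0:200,205:415],None,fx=3,fy=3,interpolation=cv2.INTER_CUBIC))
m=((p.max(2)<75)).astype(np.uint8);m[:88]=0;m[150:]=0;m[:,:250]=0;m[:,310:]=0
E
```

```text
(no output)
```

View pics/w9c.png

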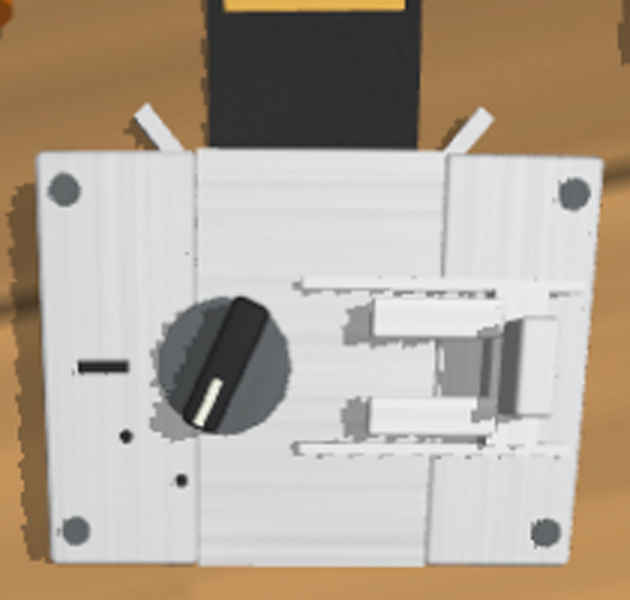

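```bash
python3 - <<'E'
from h import *
z=load('w9');f=lambda a,b,h:toplane(z,(a+.5)/3-.5+205,(b+.5)/3-.5,h)
az=lambda v:np.degrees(np.arctan2(v[1],v[0])).round(1)
k=np.array([f(*c,.03) for c in((38,153),(602,158),(568,565),(51,563))])
print(k.round(4)[:,:2],k.mean(0),[np.linalg.norm(k[i]-k[i-1]).round(4) for i in range(4)])
print('y az',az(k[1]-k[0]),az(k[2]-k[3]),'x az',az(k[3]-k[0]),az(k[2]-k[1]))
e1=(f(237,297,.054)+f(269,313,.054))/2;e2=(f(184,420,.054)+f(214,434,.054))/2
print('knob',(e1+e2)/2,np.linalg.norm(e1-e2),'pointer az',az(e2-e1))
d=f(224,366,.036);print('disc',d)
t=(f(524,317,.058)+f(557,317,.058)+f(552,416,.058)+f(512,414,.058))/4;print('tab',t)
s=[f(64,190,.03),f(574,194,.03),f(545,532,.03),f(76,530,.03)];print('screws',np.mean(s,0),az(s[1]-s[0]),az(s[2]-s[3]))
print('mark',az(f(78,366,.03)-f(128,366,.03)))
to([.646,.0103,.25],az(e2-e1)+90)
E
```

```text
[[ 0.5844 -0.024 ]
 [ 0.6154  0.1204]
 [ 0.7218  0.0982]
 [ 0.6903 -0.0476]] [0.65297655 0.0367586  0.03      ] [np.float64(0.1085), np.float64(0.1477), np.float64(0.1087), np.float64(0.1491)]
y az 77.9 77.8 x az -12.6 -11.8
knob [0.64799796 0.01234287 0.054     ] 0.0322394992902027 pointer az -36.5
disc [0.64745704 0.01217137 0.036     ]
tab [0.66346335 0.08706803 0.058     ]
screws [0.65273978 0.03672809 0.03      ] 77.9 77.8
mark -102.2
t 12.05 pos [ 0.7236 -0.0061  0.3191] az 77.95 tilt 0.0 F [ 0.1 -0.3  0.4] w 0.025
shift mm [ -0.2 -79.3  69.1] shares [-0.01 -3.17  2.76] turn shares rz 3.06
```

Request:
step_arm(
  steps=[
    [0.42, 0.07, -0.8, 0, 0, 0, 0],
    [0.42, 0, -0.8, 0, 0, 0, 0],
    [0.42, 0, -0.8, 0, 0, 0, 0],
    [0.42, 0, -0.73, 0, 0, 0, 0],
    [0.42, 0, 0, 0.5, 0, 0, 0.76],
    [0.42, 0, 0, 0.5, 0, 0, 0.76],
    [0.42, 0, 0, 0.5, 0, 0, 0.77],
    [0.42, 0, 0, 0.5, 0, 0, 0.77],
    [0.42, 0, 0, 0.5, 0, 0, 0],
    [0.42, 0, 0, 0, 0, 0, 0],
  ],
)

```text
time: 13.05
position: [0.6468, 0.012, 0.2546]
tool_rot: [0.893, 0.451, -0.002, -0.001]
ft_force: [-0.4, -0.3, 0.1]
grip_width: 0.0253
```

```bash
python3 - <<'E'
from h import *
to([.6475,.012,.221],53.5)
snap('side','s10')
z=load('s10');cv2.imwrite('pics/s10c.png',cv2.resize(z['p'][140:290,180:360,::-1],None,fx=4,fy=4,interpolation=cv2.INTER_CUBIC))
E
```

```text
t 13.05 pos [0.6468 0.012  0.2546] az 53.6 tilt 0.22 F [-0.4 -0.3  0.1] w 0.0253
shift mm [ 0.5  0.7 33.6] shares [0.02 0.03 1.34] turn shares rz 0.01
```

View pics/s10c.png

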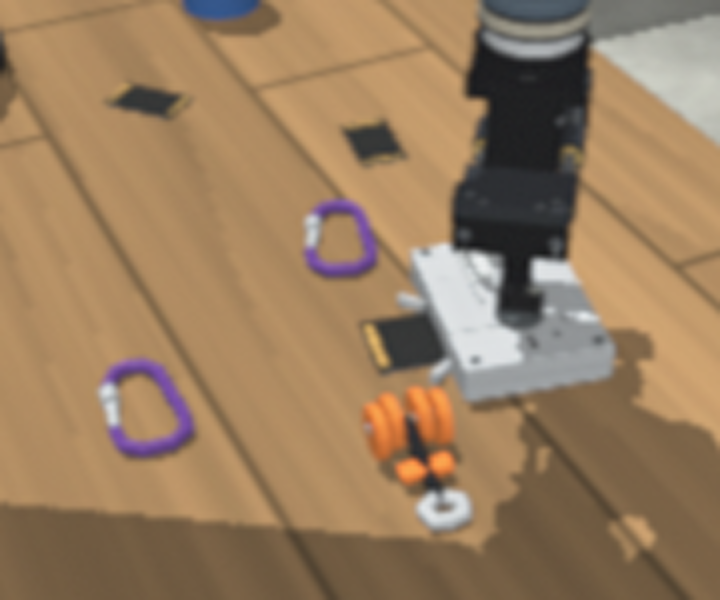

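Descend in steps and watch the force; then close.

Request:
step_arm(
  steps=[
    [0.42, 0.02, 0.03, 0.4, 0, 0, 0],
    [0.42, 0, 0, 0.3, 0, 0, 0],
    [0.42, 0, 0, 0.3, 0, 0, 0],
    [0.42, 0, 0, 0.28, 0, 0, 0],
    [0.42, 0, 0, 0, 0, 0, 0],
    [0.42, 0, 0, 0, 0, 0, 0],
    [0.42, 0, 0, 0, 0, 0, 0],
    [0.42, 0, 0, 0, 0, 0, 0],
    [0.42, 0, 0, 0, 0, 0, 0],
    [0.42, 0, 0, 0, 0, 0, 0],
  ],
)

```text
time: 14.1
position: [0.6485, 0.0119, 0.2248]
tool_rot: [0.893, 0.45, 0.0, 0.0]
ft_force: [0.3, -0.2, 0.3]
grip_width: 0.0253
```

Request:
step_arm(
  steps=[
    [0.6, 0, 0, 0, 0, 0, 0],
    [0.7, 0, 0, 0, 0, 0, 0],
    [0.8, 0, 0, 0, 0, 0, 0],
    [0.9, 0, 0, 0, 0, 0, 0],
    [0.9, 0, 0, 0, 0, 0, 0],
    [0.9, 0, 0, 0, 0, 0, 0],
    [0.9, 0, 0, 0, 0, 0, 0],
    [0.9, 0, 0, 0, 0, 0, 0],
    [0.9, 0, 0, 0, 0, 0, 0],
    [0.9, 0, 0, 0, 0, 0, 0],
  ],
  squeeze=15,
)

```text
time: 15.1
position: [0.6483, 0.0118, 0.2245]
tool_rot: [0.893, 0.45, -0.0, 0.0]
ft_force: [-0.5, -1.1, 0.5]
grip_width: 0.0096
```

Request:
step_arm(
  steps=[
    [0.9, 0, 0, 0, 0, 0, 0.7],
    [0.9, 0, 0, 0, 0, 0, 0.9],
    [0.9, 0, 0, 0, 0, 0, 0.9],
    [0.9, 0, 0, 0, 0, 0, 0.9],
    [0.9, 0, 0, 0, 0, 0, 0.9],
    [0.9, 0, 0, 0, 0, 0, 0.9],
    [0.9, 0, 0, 0, 0, 0, 0.9],
    [0.9, 0, 0, 0, 0, 0, 0.9],
    [0.9, 0, 0, 0, 0, 0, 0.9],
    [0.9, 0, 0, 0, 0, 0, 0.3],
  ],
)

```text
time: 16.1
position: [0.6481, 0.0117, 0.2245]
tool_rot: [0.994, -0.107, -0.0, 0.0]
ft_force: [-0.8, -0.4, 1.2]
grip_width: 0.0097
```

```bash
python3 - <<'E'
from h import *
to([.6478,.012,.225],-12.1);print(status.get_obs()['moment'])
E
```

```text
t 16.1 pos [0.6481 0.0117 0.2245] az -12.3 tilt 0.06 F [-0.8 -0.4  1.2] w 0.0097
shift mm [-0.4 -0.2 -0.5] shares [-0.02 -0.01 -0.02] turn shares rz -0.02
[-0.34933428  0.3052966   0.00906406]
```

Request:
step_arm(
  steps=[
    [0.7, 0, 0, 0, 0, 0, 0],
    [0.5, 0, 0, 0, 0, 0, 0],
    [0.42, 0, 0, 0, 0, 0, 0],
    [0.42, 0, 0, -0.2, 0, 0, 0],
    [0.42, 0, 0, -0.8, 0, 0, 0],
    [0.42, 0, 0, -1, 0, 0, 0],
    [0.42, 0, 1, -1, 0, 0, 0],
    [0.42, 0, 1, -0.5, 0, 0, 0],
    [0.42, 0, 1, 0, 0, 0, 0],
    [0.42, 0, 0.5, 0, 0, 0, 0],
  ],
)

```text
time: 17.1
position: [0.6298, -0.0753, 0.3132]
tool_rot: [0.994, -0.106, 0.001, 0.0]
ft_force: [0.7, -0.4, -0.6]
grip_width: 0.0253
```

```bash
python3 - <<'E'
from h import *
snap('wrist','w11')
to([.6478,.012,.225],-12.1)
E
```

```text
t 17.15 pos [ 0.6296 -0.0764  0.3125] az -12.25 tilt 0.08 F [-0.9 -0.7 -0.4] w 0.0254
shift mm [ -1.  -90.4  87.4] shares [-0.04 -3.62  3.5 ] turn shares rz -0.02
```

View pics/w11.png

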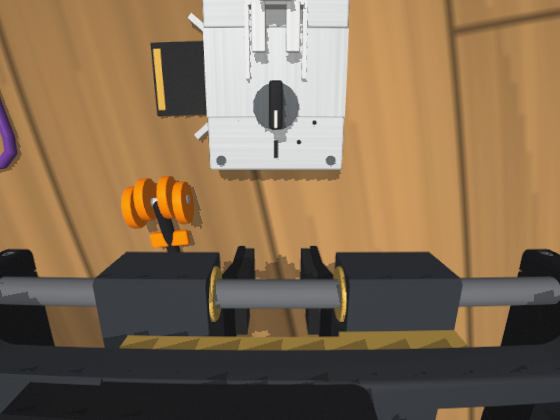

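Request:
step_arm(
  steps=[
    [1, -0.07, -1, 0, 0, 0, 0],
    [1, 0, -1, 0, 0, 0, 0],
    [1, 0, -1, 0, 0, 0, 0],
    [1, 0, -1, 0, 0, 0, 0],
    [1, 0, -1, 0, 0, 0, 0],
    [1, 0, -1, 0, 0, 0, 0],
    [1, 0, -1, 0, 0, 0, 0],
    [1, 0, -0.63, 0, 0, 0, 0],
    [1, 0, 0, 0.4, 0, 0, 0],
    [1, 0, 0, 0.4, 0, 0, 0],
  ],
)

```text
time: 18.15
position: [0.6681, 0.1133, 0.2911]
tool_rot: [0.994, -0.105, -0.0, 0.0]
ft_force: [0.4, -1.2, -0.6]
grip_width: 0.0003
```

```bash
python3 - <<'E'
from h import *
to([.6683,.1105,.227],-12.1)
E
```

```text
t 18.15 pos [0.6681 0.1133 0.2911] az -12.07 tilt 0.04 F [ 0.4 -1.2 -0.6] w 0.0003
shift mm [ 0.8  2.7 64.1] shares [0.03 0.11 2.56] turn shares rz 0.00
```

Request:
step_arm(
  steps=[
    [1, 0, 0, 0.5, 0, 0, 0],
    [1, 0, 0, 0.5, 0, 0, 0],
    [1, 0, 0, 0.5, 0, 0, 0],
    [1, 0, 0, 0.4, 0, 0, 0],
    [1, 0, 0, 0.3, 0, 0, 0],
    [1, 0, 0, 0.25, 0, 0, 0],
    [1, 0, 0, 0, 0, 0, 0],
    [1, 0, 0, 0, 0, 0, 0],
    [1, 0, 0, 0, 0, 0, 0],
    [1, 0, 0, 0, 0, 0, 0],
  ],
)

```text
time: 19.15
position: [0.6686, 0.1133, 0.2314]
tool_rot: [0.994, -0.106, 0.001, -0.0]
ft_force: [-1.2, -0.1, 0.1]
grip_width: 0.0004
```

```bash
python3 - <<'E'
from h import *
to([.658,.062,.227],-12.1)
snap('side','s12')
z=load('s12');cv2.imwrite('pics/s12c.png',cv2.resize(z['p'][140:290,180:360,::-1],None,fx=4,fy=4,interpolation=cv2.INTER_CUBIC))
E
```

```text
t 19.15 pos [0.6686 0.1133 0.2314] az -12.12 tilt 0.07 F [-1.2 -0.1  0.1] w 0.0004
shift mm [ 0.4 52.4  4.4] shares [0.02 2.09 0.18] turn shares rz -0.00
```

View pics/s12c.png

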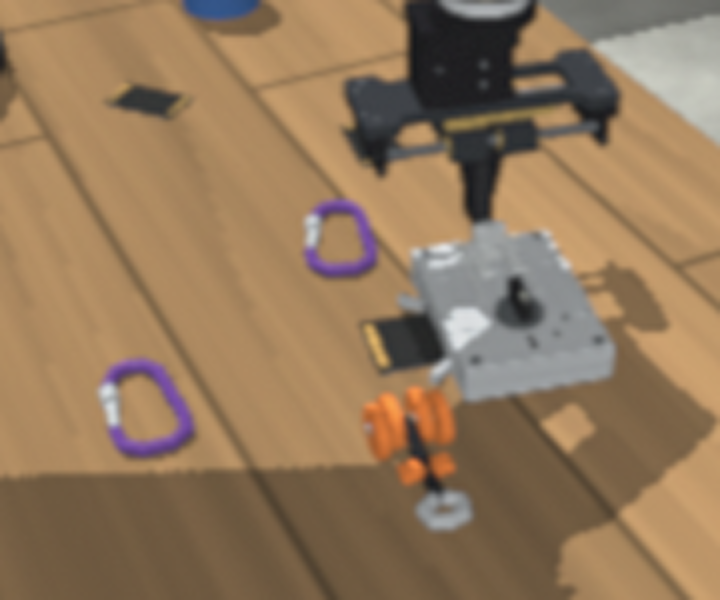

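Request:
step_arm(
  steps=[
    [1, 0.02, 0, 0.16, 0, 0, 0],
    [1, 0, 0.3, 0, 0, 0, 0],
    [1, 0, 0.3, 0, 0, 0, 0],
    [1, 0, 0.3, 0, 0, 0, 0],
    [1, 0, 0.3, 0, 0, 0, 0],
    [1, 0, 0.3, 0, 0, 0, 0],
    [1, 0, 0.3, 0, 0, 0, 0],
    [1, 0, 0.22, 0, 0, 0, 0],
    [1, 0, 0, 0, 0, 0, 0],
    [1, 0, 0, 0, 0, 0, 0],
  ],
)

```text
time: 20.2
position: [0.6581, 0.0638, 0.2267]
tool_rot: [0.994, -0.106, -0.0, -0.0]
ft_force: [-0.1, 3.6, -1.1]
grip_width: 0.0001
```

```bash
python3 - <<'E'
from h import *
to([.658,.062,.227],-12.1)
E
```

```text
t 20.2 pos [0.6581 0.0638 0.2267] az -12.16 tilt 0.05 F [-0.1  3.6 -1.1] w 0.0001
shift mm [ 0.3  1.8 -0.3] shares [ 0.01  0.07 -0.01] turn shares rz -0.01
```

Keep creeping until the stop is felt.

Request:
step_arm(
  steps=[
    [1, 0, 0.08, 0, 0, 0, 0],
    [1, 0, 0.08, 0, 0, 0, 0],
    [1, 0, 0.08, 0, 0, 0, 0],
    [1, 0, 0, 0, 0, 0, 0],
    [1, 0, 0, 0, 0, 0, 0],
    [1, 0, 0, 0, 0, 0, 0],
    [1, 0, 0, 0, 0, 0, 0],
    [1, 0, 0, 0, 0, 0, 0],
    [1, 0, 0, 0, 0, 0, 0],
    [1, 0, 0, 0, 0, 0, 0],
  ],
)

```text
time: 21.2
position: [0.6574, 0.062, 0.2269]
tool_rot: [0.994, -0.107, 0.001, -0.004]
ft_force: [2.6, 16.7, -2.2]
grip_width: 0.0001
```

Request:
step_arm(
  steps=[
    [1, 0, -0.4, 0, 0, 0, 0],
    [1, 0, -0.4, 0, 0, 0, 0],
    [1, 0, 0, -0.6, 0, 0, 0],
    [1, 0, 0, -1, 0, 0, 0],
    [1, 0, 0, -1, 0, 0, 0],
    [1, 0, 0, -1, 0, 0, 0],
    [1, 0, 1, 0, 0, 0, 0],
    [1, 0, 1, 0, 0, 0, 0],
    [1, 0, 1, 0, 0, 0, 0],
    [1, 0, 1, 0, 0, 0, 0],
  ],
)

```text
time: 22.2
position: [0.6399, -0.0222, 0.3184]
tool_rot: [0.994, -0.106, 0.001, 0.001]
ft_force: [-0.4, 0.4, -0.0]
grip_width: 0.0006
```

Request:
step_arm(
  steps=[
    [1, 0, 1, 0, 0, 0, 0],
    [1, 0, 1, 0, 0, 0, 0],
    [1, 0, 0, 0, 0, 0, 0],
    [1, 0, 0, 0, 0, 0, 0],
    [1, 0, 0, 0, 0, 0, 0],
    [1, 0, 0, 0, 0, 0, 0],
    [1, 0, 0, 0, 0, 0, 0],
    [1, 0, 0, 0, 0, 0, 0],
    [1, 0, 0, 0, 0, 0, 0],
    [1, 0, 0, 0, 0, 0, 0],
  ],
)

```text
time: 23.2
position: [0.6297, -0.069, 0.3167]
tool_rot: [0.994, -0.105, -0.0, 0.0]
ft_force: [-0.0, -0.8, 0.0]
grip_width: 0.0007
```

```bash
python3 - <<'E'
from h import *
snap('wrist','w13');snap('side','s13')
to([.658,.062,.227],-12.1)
z=load('w13');cv2.imwrite('pics/w13c.png',cv2.resize(z['p'][0:200,100:400,::-1],None,fx=2.6,fy=2.6,interpolation=cv2.INTER_CUBIC))
z=load('s13');cv2.imwrite('pics/s13c.png',cv2.resize(z['p'][140:290,180:360,::-1],None,fx=4,fy=4,interpolation=cv2.INTER_CUBIC))
E
```

```text
t 23.3 pos [ 0.6297 -0.0691  0.3167] az -12.12 tilt 0.0 F [ 0.1 -0.7  0.1] w 0.0004
shift mm [ 1.000e-01 -1.342e+02  8.970e+01] shares [ 0.01 -5.37  3.59] turn shares rz -0.00
```

View pics/w13c.png

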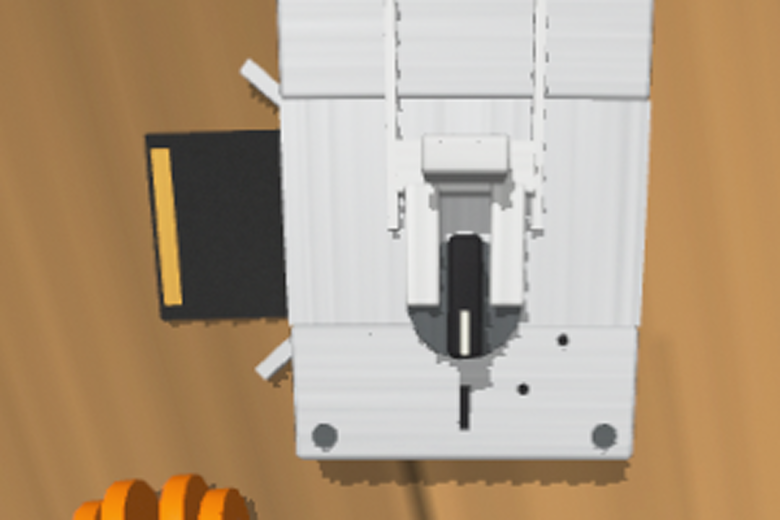

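View pics/s13c.png

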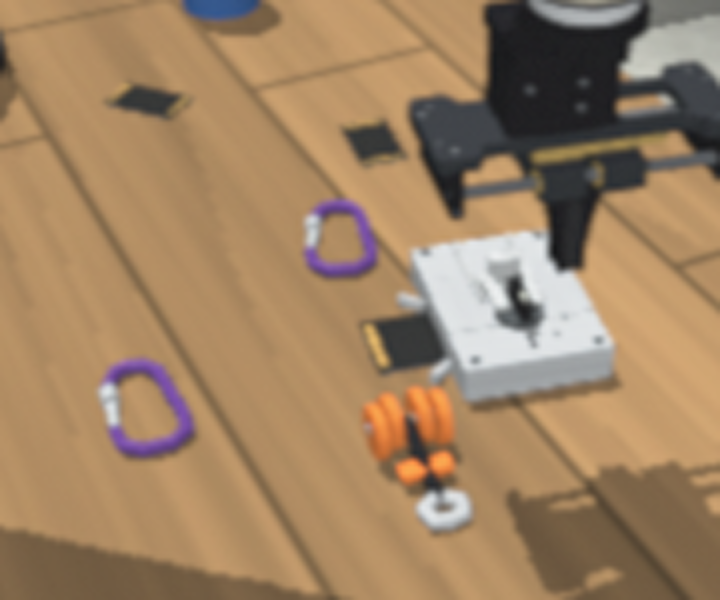

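```bash
python3 - <<'E'
from h import *
z=load('w13');f=lambda a,b,h:toplane(z,(a+.5)/2.6-.5+100,(b+.5)/2.6-.5,h)
c=np.radians(-12.1);ex=np.array([np.cos(c),np.sin(c)]);ey=np.array([-np.sin(c),np.cos(c)]);C=np.array([.6528,.0367])
for nm,a,b,h in(('cell out L',146,134,.003),('cell out R',162,319,.003),('tab tl',423,135,.058),('tab br',507,171,.058),('case corner -x-y',297,458,.03),('case +x-y',632,458,.03),('bar front',463,357,.054),('bar back',466,235,.054),('case face',281,97,.03)):
    w=f(a,b,h)[:2]-C;print(nm,(w@ex*1000).round(1),(w@ey*1000).round(1))
E
```

```text
cell out L -105.0 29.6
cell out R -104.4 -29.8
tab tl -11.2 16.4
tab br 11.3 7.4
case corner -x-y -54.4 -74.3
case +x-y 54.6 -74.3
bar front -0.5 -41.7
bar back 0.3 -8.6
case face -54.3 33.3
```

```bash
python3 -c "
from rig import robot
print(robot.hand_in())"
```

```text
the job is handed in; nothing more can be done
None
```

I slid the 100 x 60 mm cell flat into the slot, turned the knob clockwise about 1.15 rad to the mark, and pushed the fork lock to its stop. The gripper is clear of everything, and I handed the job in at 23.3 s; no verdict was reported.

Last checks, from the wrist picture before hand-in:

| Part | Measured | Target |
|---|---|---|
| Cell, outer end along the case's x | about -104.7 mm | -105 mm when fully home |
| Cell, sideways | within 1 mm of centre, straight | within 8 mm |
| Knob | about 0.02 rad off the mark | within 0.12 rad |
| Lock tab, along the case's y | about 11.9 mm | 12 mm at the stop |

- **Forces:** Pressing the cell home raised the tip force briefly to about 22 N down, above the suggested 5 to 15 N but well under the 40 N limit. The lock stop was felt at about 17 N.
- **Bystanders:** In the side pictures the cam and both carabiners look unmoved. I did not measure the ascender again; no move went near it.
- **Disagreement:** The top and wrist cameras placed the case about 2 mm apart, which is within the stated calibration. No check failed.

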